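# Load the full centrifuge bottle

## Task

Three identical closed bottles stand on the bench by the centrifuge, but only one of them is full: find it by lifting them by their caps and feeling the weight. Lower the full one upright into the empty rotor bucket, the one without the tube insert, and let go only once it is down on the bottom. The two empty bottles are to be left, or put back, standing upright where they stood.

Things in the scene. Friction and masses are not known exactly. Their poses are not given: they have to be found in the camera images.
- bottle_a_cap (a point): One of three look-alike closed bottles, upright on the bench: white, 58 mm diameter, shoulder 66-84 mm up, grey cap 46 mm diameter from 90 to 126 mm (the top). One of the three is full (about 0.4 kg), two are empty (about 0.06 kg); only weight tells. This point: centre of the cap, 108 mm above the underside, where to grip from above, any way round; z up along the bottle.
- bottle_b_cap (a point): One of three look-alike closed bottles, upright on the bench: white, 58 mm diameter, shoulder 66-84 mm up, grey cap 46 mm diameter from 90 to 126 mm (the top). One of the three is full (about 0.4 kg), two are empty (about 0.06 kg); only weight tells. This point: centre of the cap, 108 mm above the underside, where to grip from above, any way round; z up along the bottle.
- bottle_c_cap (a point): One of three look-alike closed bottles, upright on the bench: white, 58 mm diameter, shoulder 66-84 mm up, grey cap 46 mm diameter from 90 to 126 mm (the top). One of the three is full (about 0.4 kg), two are empty (about 0.06 kg); only weight tells. This point: centre of the cap, 108 mm above the underside, where to grip from above, any way round; z up along the bottle.
- bucket_floor (a point): Centre of the flat inner floor of the empty rotor bucket: khaki-grey round metal cup, open upwards, fixed in a black 120 mm square stand. Inside diameter 88 mm, outside 100 mm; the rim is 60 mm above this point, which is 15 mm above the bench; z up. Not the other bucket, which is filled with a teal seven-hole tube insert.
Mind the look-alikes: they are no part of the job. What is shaped like the part that bears bottle_a_cap but blue is not meant.

How it is judged:
On the way, in this order (a step that is already met when the one before it is completed fails the run):
1. a bottle is lifted off the bench in the gripper (((height (world z) of bottle_a_cap above 0.12 m and contact force between the fingers and bottle_a above 0.5 N) or (height (world z) of bottle_b_cap above 0.12 m and contact force between the fingers and bottle_b above 0.5 N) or (height (world z) of bottle_c_cap above 0.12 m and contact force between the fingers and bottle_c above 0.5 N))), for 0.1 s.
2. a bottle, still held, is down inside the bucket (within 15 mm of its bottom) (((horizontal distance between bottle_a_cap and bucket_floor below 0.025 m and z of bottle_a_cap in the frame of bucket_floor below 0.123 m and contact force between the fingers and bottle_a above 0.5 N) or (horizontal distance between bottle_b_cap and bucket_floor below 0.025 m and z of bottle_b_cap in the frame of bucket_floor below 0.123 m and contact force between the fingers and bottle_b above 0.5 N) or (horizontal distance between bottle_c_cap and bucket_floor below 0.025 m and z of bottle_c_cap in the frame of bucket_floor below 0.123 m and contact force between the fingers and bottle_c above 0.5 N))), for 0.05 s.
At the end, for the whole second after the job is handed in: The full bottle stands released on the bottom of the empty bucket (bucket bears over 2 N from it; cap within 22 mm of the bucket's axis and 8 mm of its standing height); the other two are within 50 mm of where they started; all three at rest, tilt under 10 degrees (((horizontal distance between bottle_a_cap and bucket_floor below 0.022 m and z of bottle_a_cap in the frame of bucket_floor between 0.1 and 0.116 m and contact force between bottle_a and bucket above 2 N and distance of each of bottle_b_cap, bottle_c_cap from where it was at the start of the episode below 0.05 m) or (horizontal distance between bottle_b_cap and bucket_floor below 0.022 m and z of bottle_b_cap in the frame of bucket_floor between 0.1 and 0.116 m and contact force between bottle_b and bucket above 2 N and distance of each of bottle_a_cap, bottle_c_cap from where it was at the start of the episode below 0.05 m) or (horizontal distance between bottle_c_cap and bucket_floor below 0.022 m and z of bottle_c_cap in the frame of bucket_floor between 0.1 and 0.116 m and contact force between bottle_c and bucket above 2 N and distance of each of bottle_a_cap, bottle_b_cap from where it was at the start of the episode below 0.05 m)) and angle between each of bottle_a_cap, bottle_b_cap, bottle_c_cap's own z axis and vertical below 0.17 rad and linear speed of each of bottle_a, bottle_b, bottle_c below 0.02 m/s); the robot touches nothing.
It also fails if it takes over 64 s, if anything falls off the work surface, if the arm or the gripper's body presses on something with over 40 N, if the wrist force passes 120 N, or if a joint passes its speed limit or range.

## Robot

A 7-joint arm with a two-finger parallel gripper is mounted at the origin on the work surface. World frame = base frame: x ahead of the robot, y to its left, z up, the work surface at z = 0. Lengths are in m, angles in rad, forces in N, time in s.
With the tool pointing down it reaches from about 0.4 to 0.875 m from the base axis. Payload 4.4 kg.
Tool frame: the origin (TCP) lies at the very end of the fingers, on their centre line; the grasp point (between the pads) lies 19 mm behind it (ctrl.tcp_to_grasp is the distance from the TCP to the grasp point, in m); y points along the fingers, x is the direction in which the jaws open and shut, and the axes are right-handed (so a half turn about y gives the same grasp; the last joint's range is limited). The gripper opens to 85 mm and grips with 20 to 120 N. Pads are 22 mm wide; open, the fingers measure 114 mm over their backs; the gripper's body (76 mm by 85 mm) begins 54 mm behind the grasp point. The pads swing forward as they close: fully open they stand 13 mm farther back than shut.
Start: joints at [-1.234, 0.628, 0.038, 1.517, -0.027, 0.996, -0.02], TCP at [0.255, 0.598, 0.231] pointing down, gripper open.
Joint ranges: [-3.06, 3.06], [-0.37, 2.12], [-1.25, 1.32], [0.18, 2.47], [-1.1, 4.24], [0.23, 1.98], [-2.94, 2.94]. Speed limits (rad/s): [2.57, 2.57, 3.14, 3.14, 3.14, 3.14, 3.14].

## Interface

Orientations are given as a 3x3 rotation matrix whose columns are the frame's x, y, z axes.
In Python, from plant import ctrl, claw, viewer, job, status gives the robot as it stands. Calls block until the motion is done:
- ctrl.goto(position, orientation): joint-space move of the TCP to a pose.
- ctrl.move_linear(position, speed=0.15, orientation=None, force_limit=None): straight line of the TCP; orientation=None keeps the orientation; speed is the mean speed in m/s. With force_limit (N) it stops when the force on the tool has changed by that much, and returns True; else False.
- ctrl.set_joints(angles): joint-space move.
- claw.move_gripper(opening, f_grip=None): opening from 0.0 (shut) to 1.0 (fully open); f_grip is the grip in N (None keeps the last); returns when the fingers have stopped.
- ctrl.wait(seconds).
- ctrl.ik(position, orientation): joint angles nearest the present ones, or None.
- viewer.get_image(name): name is "scene" or "top"; returns a dict with "frame" (420x560x3 uint8, red, green, blue), "fx", "fy", "cx", "cy" (pixels), "world_to_cam" (4x4, takes a point from world to camera coordinates). Camera axes: x right, y down, z forward; pixel columns grow to the right and rows downward; lengths in m; the calibration is good to about 2 mm. A picture is of the moment at which its call begins. There is no depth.
A pose or a line that the arm cannot do raises ctrl.PlanningError and nothing moves.
- job.hand_in(): hands the job in, once; it reports no verdict.
Readings, each from a call of its own:
- status.current_t(): time.
- status.current_qpos(): joint angles.
- status.current_joint_vel(): joint speeds.
- status.current_joint_efforts(): joint torques, N m.
- status.current_position(): TCP position.
- status.current_orientation(): TCP orientation.
- status.current_wrist_force(): force on the tool from outside, world axes, zero at the start.
- status.current_wrist_torque(): the same for the moment, N m.
- status.current_gripper_width(): opening from 0.0 (shut) to 1.0 (fully open).
Only numpy, scipy, OpenCV 4.12 (cv2) and the standard library are available. Lean on these libraries where they do the work, as an engineer would, in place of code of your own. Each camera call takes 0.05 s, during which the arm holds its last target. There are 200 camera calls.

## Working session

There is one attempt and no reset: what is moved stays moved. The work goes in short steps, each a Python script; the robot and the scene stay as the last script left them, time stands still between calls to the robot, and variables do not carry over. Pictures are saved under pics/ and viewed, about 8 in all and at most 12, crops included, and the job is handed in when it is done.

```bash
mkdir -p pics; ls; python3 - <<'E'
from plant import ctrl, claw, viewer, job, status
import cv2,numpy as np,pickle
d={}
for n in("scene","top"):
    im=viewer.get_image(n); d[n]=im
    cv2.imwrite(f"pics/{n}0.png",im["frame"][:,:,::-1])
    W=im["world_to_cam"]; print(n,im["fx"],im["cx"],im["cy"],np.round(-W[:3,:3].T@W[:3,3],3))
pickle.dump(d,open("im.pkl","wb"))
print(status.current_t(),status.current_orientation().round(2).tolist() if hasattr(status.current_orientation(),'round') else status.current_orientation())
E
```

```text
pics
scene 427.8410786961259 283.77467997215285 211.8565128199029 [ 1.036 -0.127  0.759]
top 491.42152290284906 289.99362865868227 207.34270258003025 [ 0.435 -0.034  1.06 ]
0.1 [[0.39, -0.0, -0.92], [0.92, -0.0, 0.39], [-0.0, -1.0, -0.0]]
```

View pics/scene0.png

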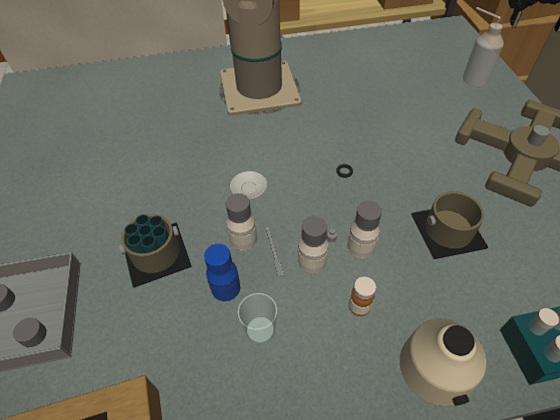

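View pics/top0.png

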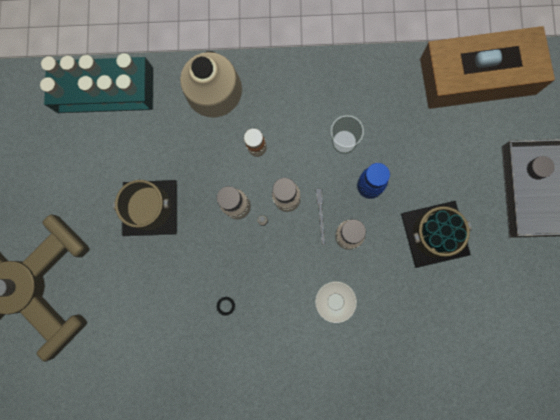

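The scene view shows the caps at about (238,200), (314,226) and (368,212). The empty bucket is at (455,215). In the top view the caps are at (351,232), (284,189) and (230,198), and the bucket is at (140,204). A small knob lies near (262,220). Next I locate them by fitting circles of known radius and cross-check with the scene view.

```bash
cat > h.py <<'E'
import numpy as np,cv2
def ray(im,uv,z):
    W=im["world_to_cam"];R=W[:3,:3];c=-R.T@W[:3,3]
    d=R.T@np.array([(uv[0]-im["cx"])/im["fx"],(uv[1]-im["cy"])/im["fy"],1])
    return c+d*(z-c[2])/d[2]
def proj(im,p):
    q=im["world_to_cam"]@np.append(p,1)
    return np.array([im["fx"]*q[0]/q[2]+im["cx"],im["fy"]*q[1]/q[2]+im["cy"]])
def circ(im,uv,z,r,win,k=4):
    "strongest Hough circles of metric radius r at height z near uv in top view"
    u0,v0=int(uv[0])-win,int(uv[1])-win
    g=cv2.cvtColor(im["frame"],cv2.COLOR_RGB2GRAY)[v0:v0+2*win,u0:u0+2*win]
    g=cv2.resize(g,None,fx=k,fy=k,interpolation=cv2.INTER_CUBIC)
    p=ray(im,uv,z);rp=np.linalg.norm(proj(im,p+[r,0,0])-proj(im,p))*k
    c=cv2.HoughCircles(g,cv2.HOUGH_GRADIENT_ALT if 0 else cv2.HOUGH_GRADIENT,1,6,param1=60,param2=8,minRadius=int(rp-2),maxRadius=int(rp+2))
    if c is None: return []
    return [((x+.5)/k-.5+u0,(y+.5)/k-.5+v0,R/k) for x,y,R in c[0][:3]]
E
python3 - <<'E'
import pickle,cv2,numpy as np
from h import *
d=pickle.load(open("im.pkl","rb"));t,s=d["top"],d["scene"]
ot=t["frame"][:,:,::-1].copy();os_=s["frame"][:,:,::-1].copy()
k=4;ot=cv2.resize(ot,None,fx=k,fy=k,interpolation=2);os_=cv2.resize(os_,None,fx=k,fy=k,interpolation=2)
def draw(p,r,col):
    for im,o in((t,ot),(s,os_)):
        P=np.array([proj(im,p+r*np.array([np.cos(a),np.sin(a),0])) for a in np.linspace(0,6.3,60)])
        cv2.polylines(o,[np.int32((P+.5)*k-.5)],True,col,1)
for n,uv,z,r,w in(("c1",(230,195),.126,.023,22),("c2",(285,189),.126,.023,22),("c3",(353,230),.126,.023,22),("bk",(140,204),.075,.05,36)):
    cs=circ(t,uv,z,r,w)
    for i,c in enumerate(cs):
        p=ray(t,c[:2],z);print(n,np.round(c,1),p.round(4),proj(s,p).round(1))
        if i==0:
            draw(p,r,(0,255,0))
            if n=="bk":draw(p,.044,(0,0,255))
            else:draw(p-[0,0,.126],.029,(255,0,255))
print("knob",ray(t,(262,220),.02))
a=cv2.resize(ot[150*k:260*k,100*k:385*k],(800,309));b=cv2.resize(os_[170*k:280*k,215*k:500*k],(800,290) if 0 else (800,309))
cv2.imwrite("pics/fit.png",np.vstack([a[:299],b[:300]]))
E
```

```text
c1 [230.5 199.2  11.6] [0.5794 0.1133 0.126 ] [365.6 208.1]
c1 [227.5 197.   11.6] [0.5839 0.1191 0.126 ] [369.3 209.4]
c1 [238.5 206.   11.6] [0.5657 0.0979 0.126 ] [355.5 203.9]
c2 [284.2 189.   11.2] [0.5963 0.0089 0.126 ] [313.7 224.8]
c2 [284.5 191.2  11.6] [0.5918 0.0085 0.126 ] [312.9 222.9]
c3 [352.2 231.5  12.4] [ 0.5105 -0.1184  0.126 ] [238.1 200.8]
c3 [353.8 230.2  12.1] [ 0.5128 -0.1213  0.126 ] [236.7 202. ]
bk [137.8 203.   23.8] [0.5852 0.3126 0.075 ] [458.  209.2]
bk [140.5 205.   23.6] [0.5809 0.3069 0.075 ] [454.3 208.1]
bk [140.5 202.5  23.6] [0.5861 0.307  0.075 ] [455.5 210.1]
knob [0.54897604 0.0628139  0.02      ]
```

View pics/fit.png

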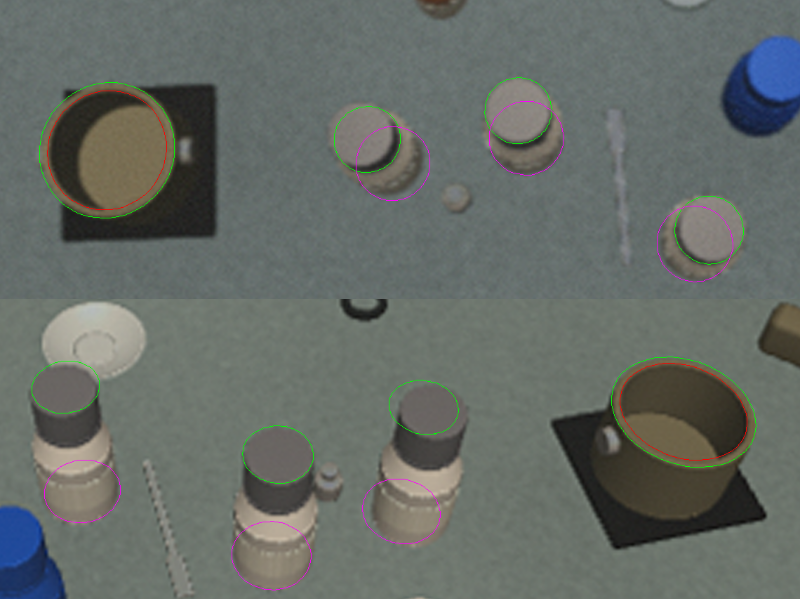

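The fit overlay shows caps c2 and c3 and the bucket rim agreeing in both views. For c1 the second candidate, (0.584, 0.119), matches the scene cap centre at about (369,210). I'll move now, starting with c1, with the jaws along world x.

```bash
cat >> h.py <<'E'
P={"c1":(.584,.119),"c2":(.596,.0087),"c3":(.512,-.1195),"bk":(.585,.3115)}
def ori(a): # jaws along angle a, pointing down
    x=np.array([np.cos(a),np.sin(a),0]);y=np.array([0,0,-1.]);return np.column_stack([x,y,np.cross(x,y)])
def weigh(ctrl,claw,status,p,R):
    "from above: grip cap at p, lift 30 mm, return weight"
    ctrl.goto([*p,.25],R)
    if ctrl.move_linear([*p,.089],.12,force_limit=8): print("touch",status.current_position())
    ctrl.wait(.2);f0=np.array(status.current_wrist_force())
    claw.move_gripper(0.0,40)
    w=status.current_gripper_width()
    ctrl.move_linear([*p,.119],.06);ctrl.wait(.4)
    f=np.array(status.current_wrist_force())-f0
    print("width",w,"dF",f.round(2),"t",status.current_t());return -f[2]
E
python3 - <<'E'
from plant import ctrl, claw, viewer, job, status
from h import *
q=np.array(status.current_qpos());best=None
for a in (0,np.pi,np.pi/2,-np.pi/2):
    js=[ctrl.ik([*P[n],z],ori(a)) for n in P for z in (.105,.25)]
    print(a,[None if j is None else float(np.abs(np.array(j)-q).max().round(2)) for j in js])
    if all(j is not None for j in js) and abs(a)in(0,np.pi):
        m=max(np.abs(np.array(j)-q).max() for j in js)
        if best is None or m<best[0]: best=(m,a)
a=best[1];R=ori(a);print("angle",a)
ctrl.move_linear([.255,.598,.30]); 
w=weigh(ctrl,claw,status,P["c1"],R)
im=viewer.get_image("scene");cv2.imwrite("pics/l1.png",im["frame"][:,:,::-1])
E
```

```text
0 [0.81, 0.73, 0.98, 0.89, 1.25, 1.06, 0.55, 0.51]
3.141592653589793 [2.47, 2.66, 2.65, 2.87, 2.83, 2.2, 2.24, 2.36]
1.5707963267948966 [1.28, 1.35, 1.46, 1.56, 1.66, 1.89, 0.99, 1.03]
-1.5707963267948966 [1.18, 1.32, 0.98, 1.13, 1.02, 0.84, 1.52, 1.63]
angle 0
width 0.526931470015478 dF [ 1.37 -0.57  0.62] t 6.0
```

View pics/l1.png

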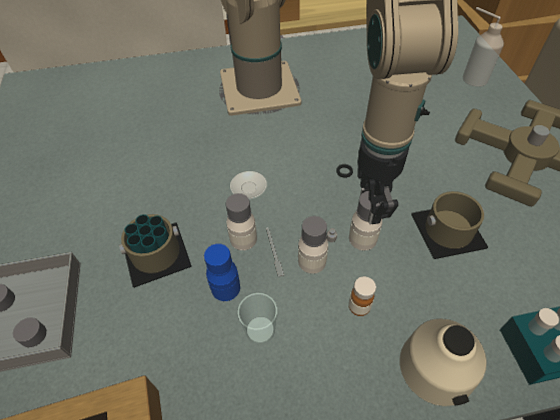

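The image shows the gripper on c1's cap at about (370,205), and the width of 45 mm fits the cap. The force reading is noisy, so I'll average it over many samples.

```bash
cat >> h.py <<'E'
def favg(ctrl,status,n=20):
    F=[]
    for _ in range(n): ctrl.wait(.03);F.append(np.array(status.current_wrist_force()))
    return np.mean(F,0),np.std(F,0)
E
python3 - <<'E'
from plant import ctrl, claw, viewer, job, status
from h import *
p=P["c1"];print(status.current_position())
m,s=favg(ctrl,status);print("held",m.round(2),s.round(2))
ctrl.move_linear([*p,.16],.08)
m,s=favg(ctrl,status);print("held high",m.round(2),s.round(2),status.current_gripper_width(),status.current_t())
im=viewer.get_image("scene");cv2.imwrite("pics/l2.png",cv2.resize(im["frame"][150:290,280:480,::-1],None,fx=3,fy=3))
E
```

```text
[0.58391128 0.11896836 0.11884405]
held [-0.12  0.07 -0.51] [0.62 0.33 0.49]
held high [-0.06  0.01 -0.53] [0.53 0.56 0.47] 0.53119037939198 8.0417
```

View pics/l2.png

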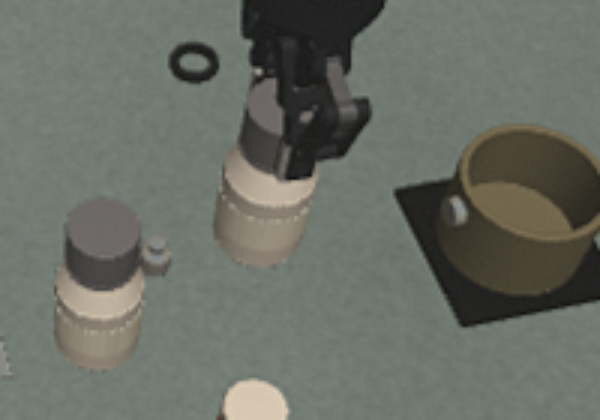

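c1 is off the bench at 0.52 N, so it is empty. I'll put it back and weigh c2.

```bash
cat >> h.py <<'E'
def putback(ctrl,claw,p):
    ctrl.move_linear([*p,.100],.12)
    print("contact",ctrl.move_linear([*p,.0885],.03,force_limit=5))
    claw.move_gripper(1.0);ctrl.move_linear([*p,.20],.15)
E
python3 - <<'E'
from plant import ctrl, claw, viewer, job, status
from h import *
R=ori(0)
putback(ctrl,claw,P["c1"])
weigh(ctrl,claw,status,P["c2"],R)
m,s=favg(ctrl,status);print("c2 held",m.round(2),status.current_t())
if m[2]>-2:
    putback(ctrl,claw,P["c2"])
    weigh(ctrl,claw,status,P["c3"],R)
    m,s=favg(ctrl,status);print("c3 held",m.round(2),status.current_t())
im=viewer.get_image("scene");cv2.imwrite("pics/l3.png",im["frame"][:,:,::-1])
E
```

```text
contact True
width 0.5283449409668387 dF [ 1.17 -0.79  0.79] t 14.275
c2 held [-0.04  0.12 -0.7 ] 14.9417
contact True
width 0.5301776745500115 dF [ 0.78 -0.9  -3.86] t 20.9
c3 held [-0.1   0.05 -3.57] 21.5667
```

View pics/l3.png

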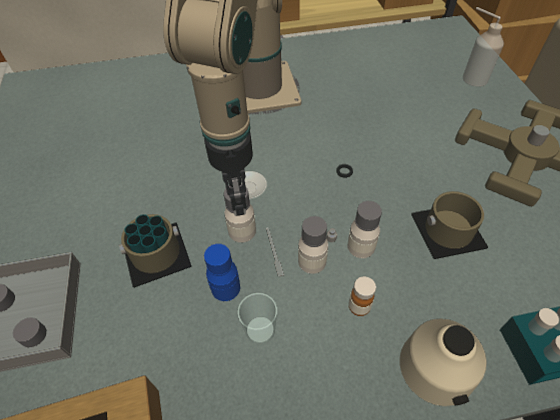

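c3 weighs 3.6 N, so it is the full bottle. The view shows c1 and c2 standing at (366,230) and (313,245), where they started. I'll carry c3 high over to the bucket.

```bash
python3 - <<'E'
from plant import ctrl, claw, viewer, job, status
from h import *
R=ori(0);b=P["bk"]
ctrl.move_linear([*P["c3"],.32],.12)
ctrl.goto([*b,.32],R)
ctrl.move_linear([*b,.20],.12)
print("early touch",ctrl.move_linear([*b,.113],.06,force_limit=6),status.current_position())
print("down",ctrl.move_linear([*b,.099],.02,force_limit=5),status.current_position())
m,s=favg(ctrl,status,10);print(m.round(2),status.current_gripper_width(),status.current_t())
im=viewer.get_image("scene");cv2.imwrite("pics/b1.png",cv2.resize(im["frame"][120:280,340:540,::-1],None,fx=3,fy=3))
E
```

```text
early touch False [0.58529054 0.31162682 0.1134722 ]
down True [0.58501751 0.31156966 0.10432226]
[-0.71 -0.29  5.31] 0.5310339413446331 28.6333
```

View pics/b1.png

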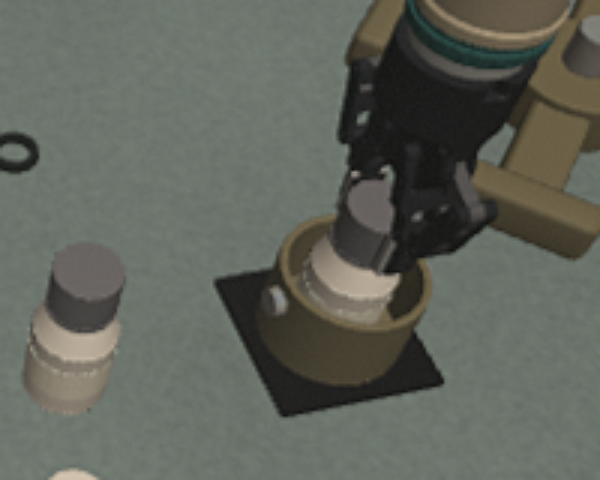

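The bottle stands inside the bucket, and contact came at TCP z = 0.104, the predicted floor height. I'll release it, retreat and check.

```bash
python3 - <<'E'
from plant import ctrl, claw, viewer, job, status
from h import *
b=P["bk"]
claw.move_gripper(1.0);ctrl.move_linear([*b,.25],.12)
ctrl.goto([.45,.45,.32],ori(.4));ctrl.wait(.5)
ims={n:viewer.get_image(n) for n in("top","scene")}
t=ims["top"]
for n,xy,z in(("c1",P["c1"],.126),("c2",P["c2"],.126),("full",b,.141)):
    for c in circ(t,proj(t,[*xy,z]),z,.023,22)[:2]: print(n,ray(t,c[:2],z).round(3))
print(favg(ctrl,status,10)[0].round(2),status.current_t())
a=ims["top"]["frame"][140:270,80:360];c=ims["scene"]["frame"][130:290,280:520]
cv2.imwrite("pics/f.png",np.vstack([cv2.resize(a,(640,297)),cv2.resize(c,(640,427)) [:300]])[:,:,::-1])
E
```

```text
c1 [0.58  0.114 0.126]
c1 [0.585 0.118 0.126]
c2 [0.593 0.007 0.126]
c2 [0.596 0.009 0.126]
full [0.586 0.31  0.141]
full [0.581 0.298 0.141]
[ 0.26 -0.01 -0.26] 32.3083
```

View pics/f.png

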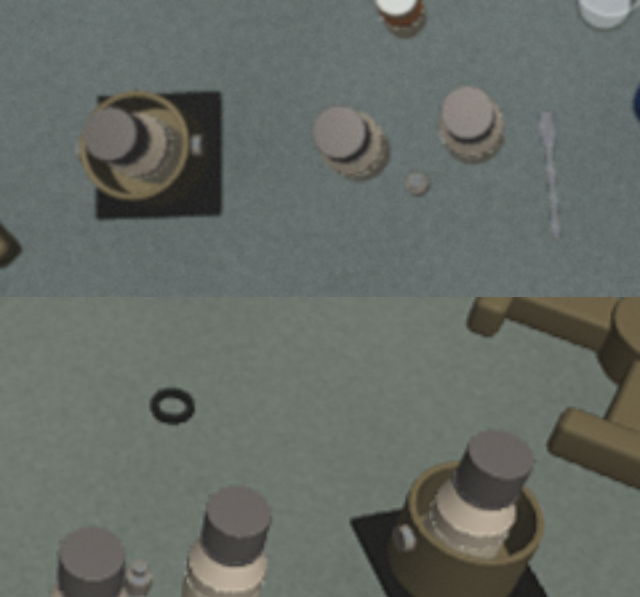

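The full bottle is upright and roughly central in the bucket, with its cap at (0.586, 0.310). Both empties are upright where they started, and the gripper is clear.

```bash
python3 -c "
from plant import job;print(job.hand_in())"
```

```text
the job is handed in; nothing more can be done
None
```

The full bottle is standing released in the empty rotor bucket, and the job was handed in after about 32 s of the 64 s allowed. `hand_in` gave no verdict.

- **Weighing:** I lifted all three bottles by their caps. Averaged readings were 0.5 N, 0.7 N and 3.6 N, so the third bottle (the one at y ≈ -0.12) was the full one. Single force readings were too noisy to use; the first two gave the wrong sign.
- **Placing:** I lowered the full bottle until it touched the bucket floor, at a tool height of 0.104 m, which is the height predicted for the floor. I released it only then.
- **Last checks:** The full bottle's cap is about 2 mm from the bucket axis I measured, and the bottle is upright. The two empty bottles stand upright within a few mm of where they started. The gripper was clear, with no significant wrist force.
- **Disagreement:** For some caps the circle fits in the top view gave candidates 5–13 mm apart. For the first bottle I settled this against the scene view. In the last check I took the fits nearest the expected positions, and by eye both views agreed.

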